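Prop up the ply sample and open the finishing-oil can

TASK

Get the plywood sample ready for oiling: stand it on one of its short ends on the bench and lean it back at a slant against the paint tin, so that it rests there by itself. Then open the rectangular oil can behind the vice: push its safety cap down, twist it anticlockwise while pushing until it comes free, and lift it off, leaving the can standing where it is. Finish still gripping the cap, held 5 to 10 cm straight above the open neck, and leave the paint tin upright in its place and the sanding block, mug, brush and screw tub alone.

Things in the scene. Friction and masses are not known exactly. Their poses are not given: they have to be found in the camera images.
- panel_center (a point): centre (half-way up) of the plywood sample, a flat panel 140 mm long (its own x), 56 mm wide (y) and 12 mm thick (z), about 90 g, lying flat on the bench to the right of the vice. Each end and either face will do
- panel: the same panel; the origin is the centre of the face it lies on, axes as for its centre
- paint_tin: round paint tin with a metal lid, 74 mm diameter, 80 mm tall, about 420 g, standing on the bench behind the panel; origin at the centre of its underside, z up
- oil_can: rectangular metal finishing-oil can, standing loose on the bench behind the vice, about 850 g: 66 mm (x) by 104 mm (y), flat top 130 mm up, a round neck in the middle of the top under a ribbed grey cap; origin at the centre of its underside, z up
- neck_rim (a point): centre of the rim of the can's neck, 158 mm above the can's underside; hidden in the cap while that is on. The neck is 27 mm in diameter
- cap_center (a point): centre (half-way up) of the grey ribbed safety cap, 46 mm in diameter, 30 mm tall, open below; when shut it is 157 mm above the can's underside, the cap's top at 172 mm, its lower edge at 142 mm (12 mm over the can's flat top). Any grip yaw will do. Pushed 3 mm down (8 N) or more and kept there, it turns anticlockwise seen from above; the stop below is at 7 mm, about 13 N
- cap: the same cap; origin at the centre of its lower edge, z up, x along the can's x when shut. Three lugs in it hook under catches on the neck, pushed up by a spring disc. Unpushed it turns about 2 degrees only. Pushed and turned 45 to 75 degrees anticlockwise (60 is best; a stop ends the turn) the lugs stand in gaps and it lifts straight off. Sideways play 1.5 mm
- sanding_block: cork sanding block 65 x 112 x 30 mm, lying on the bench; leave it alone
- mug: white mug, 83 mm across, 86 mm tall; leave it alone
- brush: blue brush standing upright in its holder, 54 mm across, 156 mm tall; leave it alone
- screw_tub: open white plastic tub of screws, 77 mm across, 48 mm tall; leave it alone

How it is judged:
By the outcome, as a careful person would: the job done as asked, in the order asked, and still so for the second after the job is handed in, while the arm keeps its last pose, push and grip.
It also fails if it takes over 45 s, if anything falls off the work surface, if the arm or the gripper's body presses on something with over 40 N, if the wrist force passes 120 N, or if a joint passes its speed limit or range.

ROBOT

A 7-joint arm with a two-finger parallel gripper is mounted at the origin on a cart in front of the work surface, level with it; the furniture and walls round the work are solid. World frame = base frame: x ahead of the robot, y to its left, z up, the work surface at z = 0. Lengths are in m, angles in rad, forces in N, time in s.
With the tool pointing down it reaches from about 0.425 to 0.875 m from the base axis. Payload 4.7 kg.
Tool frame: the origin (TCP) lies at the very end of the fingers, on their centre line; the grasp point (between the pads) lies 19 mm behind it; z points along the fingers, y is the line along which they close (so a half turn about z gives the same grasp; the last joint's range is limited). The gripper opens to 87 mm and grips with 3 to 60 N. Pads are 19 mm wide; open, the fingers measure 117 mm over their backs; the gripper's body (75 mm by 190 mm) begins 51 mm behind the grasp point.
Start: joints at [1.306, 0.321, -0.07, 1.45, 0.023, 1.371, -0.057], TCP at [0.179, -0.625, 0.192] pointing down, gripper open.
Joint ranges: [-2.86, 2.86], [-0.3, 2.09], [-1.38, 1.24], [0.06, 2.45], [-1.56, 4.7], [0.09, 2.05], [-2.69, 2.69]. Speed limits (rad/s): [2.57, 2.57, 3.14, 3.14, 3.14, 3.14, 3.14].

INTERFACE

Orientations are given as a rotation vector (axis times angle).
In Python, from bench import ctrl, get_image, job gives the robot as it stands.
- The arm moves only by the shell command python3 -m crank 'ROWS' [FORCE]. ROWS is JSON, a list that holds one entry, the list of rows, each a list of 5 numbers: the shift along the tool's x, y, z in mm, then the turn about the tool's z in rad, then the closure, from -1 (fully open) to 1 (shut), so that 0 is half open. A call has 1 to 10 rows; each row shifts and turns the commanded pose from where the row before left it, along the tool's axes as they then stand; what a row does not reach is not made up. A row lasts 1/12 s, in which the tool goes at most 41.7 mm and 7.16 degrees, less where a joint would pass 70% of its speed; a pose out of reach is approached as far as the arm can. A call with a gripper value outside its range is refused whole. The fingers move at their own pace and stop on an object; FORCE is the grip in N (left out, the last holds). Time passes only in rows, so rows that do not move let the fingers close. It gives the time, the measured TCP pose, the force, the opening and the grip force at its end, in the units of the state.
- ctrl.get_state(): the state, without advancing time (a new reading comes with each control period).
- get_image(name): name is "scene" or "top"; returns a dict with "pixels" (420x560x3 uint8, red, green, blue), "fx", "fy", "cx", "cy" (pixels), "T" (4x4, takes a point from camera to world coordinates). Camera axes: x right, y down, z forward; pixel columns grow to the right and rows downward; lengths in m; the calibration is good to about 2 mm. A picture is of the moment at which its call begins. There is no depth.
- job.close_job(): hands the job in; it is judged then, once.
The state is a dict: "time": time; "joint_positions": joint angles; "qd": joint speeds; "joint_torque": joint torques, N m; "position": TCP position; "tool_rot": TCP orientation; "ft_force": force on the tool from outside, world axes, zero at the start; "torque": the same for the moment, N m; "grip_width": opening from 0.0 (shut) to 1.0 (fully open); "grip_force": force on a finger pad.
Only numpy, scipy, OpenCV 4.12 (cv2) and the standard library are available. Lean on these libraries where they do the work, as an engineer would, in place of code of your own. Each camera call takes 0.05 s, during which the arm holds its last target. There are 200 camera calls.

## Working session

There is one attempt and no reset: what is moved stays moved. The work goes in short steps, Python scripts to look and compute and a shell command to move; the robot and the scene stay as the last step left them, time stands still between calls to the robot, and variables do not carry over. Pictures are saved under pics/ and viewed, at most 10 in all, crops included, and the job is handed in when it is done.

```bash
mkdir -p pics; ls; python3 - <<'E'
from bench import ctrl,get_image,job
import cv2,numpy as np
for n in("scene","top"):
    d=get_image(n);cv2.imwrite(f"pics/{n}0.png",d["pixels"][:,:,::-1]);print(n,d["fx"],d["fy"],d["cx"],d["cy"]);print(np.round(d["T"],4).tolist())
print(ctrl.get_state())
E
```

```text
pics
scene 414.9178551172245 414.9178551172245 280.75649598295763 215.52846955393215
[[-0.5403, -0.4544, 0.7083, -0.2218], [-0.8411, 0.2673, -0.4702, 0.5313], [0.0243, -0.8498, -0.5266, 0.715], [0.0, 0.0, 0.0, 1.0]]
top 396.598852741431 396.598852741431 274.44810236064546 211.787024408852
[[0.0099, -0.9834, 0.1814, 0.3719], [-0.9999, -0.0114, -0.0071, -0.0197], [0.0091, -0.1813, -0.9834, 1.3111], [0.0, 0.0, 0.0, 1.0]]
{'time': 0.1, 'joint_positions': array([ 1.30606745,  0.32180471, -0.07009305,  1.45155926,  0.02257441,
        1.3708167 , -0.05691946]), 'qd': array([ 1.01784241e-04, -4.67829238e-03, -1.04120453e-03, -4.12794352e-03,
        2.22817087e-04,  1.40141966e-06,  4.26434982e-04]), 'joint_torque': array([-3.80070742e-04, -4.92570984e+01, -4.05974826e-01, -3.13397741e+01,
       -6.40125596e-02,  3.94741085e-02,  8.33781769e-05]), 'position': array([ 0.17870934, -0.62436484,  0.1908316 ]), 'tool_rot': array([-3.10935281e+00, -4.36337134e-01,  4.95638240e-04]), 'ft_force': array([-0.30053618,  0.01633873,  0.60309738]), 'torque': array([-0.00369974, -0.03254075, -0.00815421]), 'grip_force': 0.0, 'grip_width': 1.001031464414488}
```

View pics/scene0.png

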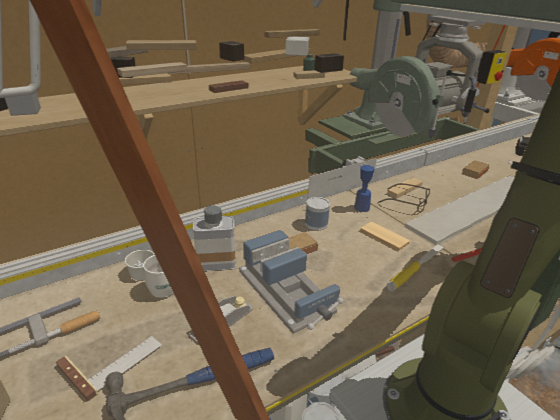

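View pics/top0.png

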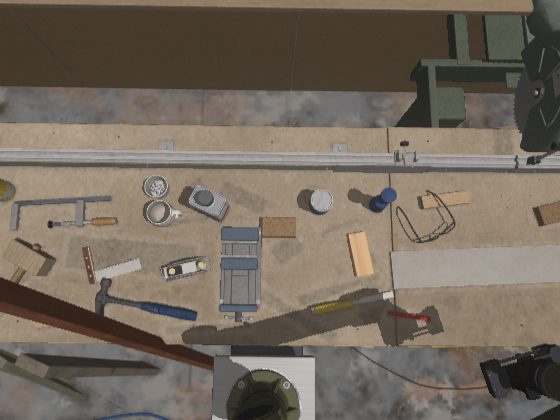

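The scene view shows the tin at about (317,213), the panel at (384,235) and the can at (213,240) with its cap at (212,213). In the top view the panel is at (360,254), the tin lid at (320,200) and the can at (208,203) with its cap near (204,195). I'll measure these on enlarged crops next.

```bash
cat > h.py <<'E'
import numpy as np,cv2
from bench import ctrl,get_image,job
def ray(d,u,v):
    T=np.array(d["T"]);r=T[:3,:3]@np.array([(u-d["cx"])/d["fx"],(v-d["cy"])/d["fy"],1]);return T[:3,3],r
def at(d,u,v,z):
    o,r=ray(d,u,v);return o+r*(z-o[2])/r[2]
def proj(d,P):
    T=np.array(d["T"]);q=(np.atleast_2d(P)-T[:3,3])@T[:3,:3];return np.c_[q[:,0]/q[:,2]*d["fx"]+d["cx"],q[:,1]/q[:,2]*d["fy"]+d["cy"]]
def crop(d,u,v,w,h,s):
    return cv2.resize(d["pixels"][v:v+h,u:u+w,::-1],None,fx=s,fy=s,interpolation=cv2.INTER_CUBIC)
E
python3 - <<'E'
from h import *
t=get_image("top");s=get_image("scene")
# panel segmentation
for d,(u,v,w,h),n in((t,(340,225,45,60),"top"),(s,(350,215,70,40),"scene")):
    p=d["pixels"][v:v+h,u:u+w].astype(int)
    m=((p[:,:,0]>195)&(p[:,:,0]-p[:,:,2]>60)).astype(np.uint8)
    n_,l,st,c=cv2.connectedComponentsWithStats(m);k=1+st[1:,4].argmax()
    r=cv2.minAreaRect(np.argwhere(l==k)[:,::-1].astype(np.float32))
    b=cv2.boxPoints(r)+[u,v];print(n,st[k],[x for x in np.round([at(d,*q,.012)[:2] for q in b],3).tolist()],np.round(at(d,*(c[k]+[u,v]),.012),4))
a=np.hstack([crop(t,335,180,60,100,6),crop(t,180,175,70,100,6)])
cv2.imwrite("pics/c1.png",a)
b=np.hstack([crop(s,295,190,55,75,7),crop(s,185,200,55,75,7)]);cv2.imwrite("pics/c2.png",b);print(a.shape,b.shape)
E
```

```text
top [  9   7  24  44 693] [[0.539, -0.274], [0.551, -0.327], [0.413, -0.351], [0.402, -0.299]] [ 0.4753 -0.3129  0.012 ]
scene [ 11   7  49  25 464] [[0.539, -0.273], [0.574, -0.326], [0.414, -0.352], [0.387, -0.302]] [ 0.4739 -0.313   0.012 ]
(600, 780, 3) (525, 770, 3)
```

```bash
python3 - <<'E'
from h import *
t=get_image("top")
cv2.imwrite("pics/c3.png",np.hstack([crop(t,295,180,50,50,8),crop(t,182,178,50,50,8)]))
E
```

```text
(no output)
```

View pics/c3.png

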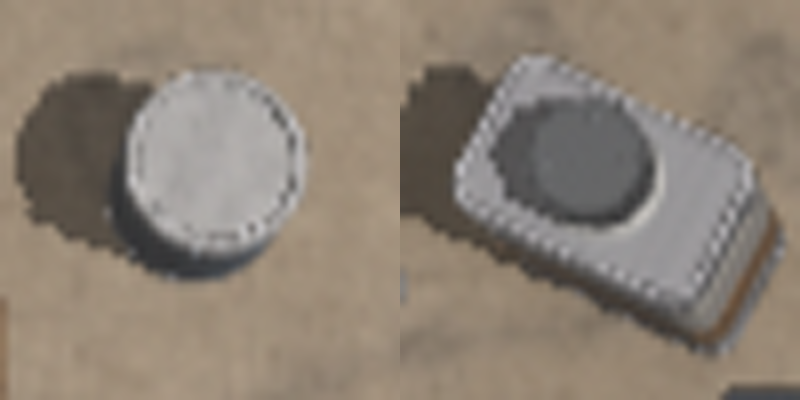

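View pics/c2.png

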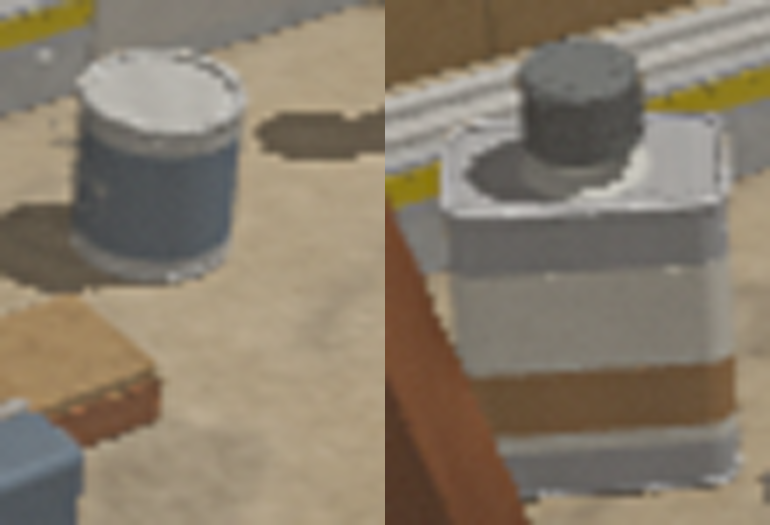

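```bash
python3 - <<'E'
from h import *
t=get_image("top");s=get_image("scene")
for n,z,a,b in(("tin",.08,(321.5,199.4),(317.4,202.8)),("cap",.172,(205.75,197.5),(212.4,209.5))):
    print(n,at(t,*a,z).round(4),at(s,*b,z).round(4))
p=[at(t,182+(x-400)/8-.5,178+y/8-.5,.13)[:2] for x,y in((530,55),(755,160),(700,310),(460,180))];print(np.round(p,4),np.mean(p,0))
print(ctrl.get_state()['time'])
E
```

```text
tin [ 0.6408 -0.1777  0.08  ] [ 0.6376 -0.1728  0.08  ]
cap [0.6223 0.1741 0.172 ] [0.6205 0.1798 0.172 ]
[[0.6724 0.2074]
 [0.6323 0.1201]
 [0.5741 0.139 ]
 [0.6232 0.2318]] [0.62550247 0.17458163]
0.35
```

```bash
python3 -m crank '[[[0,0,0,0.103,-1],[25,-16,0,0,-1],[25,-16,0,0,-1],[25,-16,0,0,-1],[25,-16,0,0,-1],[25,-16,0,0,-1],[25,-16,0,0,-1],[25,-16,0,0,-1],[25,-16,0,0,-1],[25,-16,0,0,-1]]]' 20
python3 -m crank '[[[25,-16,0,0,-1],[25,-16,0,0,-1],[25,-16,0,0,-1],[25,-16,0,0,-1],[25,-16,0,0,-1],[25,-16,0,0,-1],[0,0,20,0,-1],[0,0,20,0,-1],[0,0,0,0,-1]]]'
```

```text
time: 1.18
position: [0.3761, -0.4427, 0.192]
tool_rot: [3.129, 0.276, 0.0]
ft_force: [-0.3, -0.4, 0.5]
grip_width: 1.004
grip_force: 0.0
time: 1.93
position: [0.5042, -0.3211, 0.1478]
tool_rot: [-3.125, -0.278, 0.009]
ft_force: [-1.2, -0.4, -0.9]
grip_width: 0.998
grip_force: 0.0
```

```bash
python3 -m crank '[[[16,-7,10,0,-1],[15,-6,10,0,-1],[0,0,30,0,-1],[0,0,30,0,-1],[0,0,25,0,-1],[0,0,0,0,-1],[0,0,0,0,-1]]]' 
python3 - <<'E'
from h import *
t=get_image("top");s=get_image("scene")
cv2.imwrite("pics/c4.png",np.hstack([crop(t,310,180,90,120,4),crop(s,330,170,110,120,4)][:2]))
E
```

```text
time: 2.52
position: [0.5334, -0.305, 0.0466]
tool_rot: [-3.128, -0.274, 0.003]
ft_force: [0.2, 0.0, 0.9]
grip_width: 1.002
grip_force: 0.0
```

View pics/c4.png

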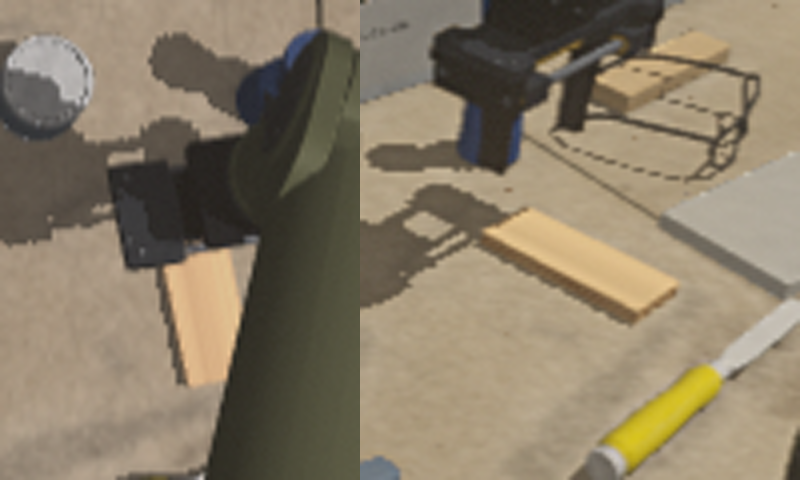

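The panel lies between the open fingers, with its far end under the gripper (top crop (205,255), scene crop (530,215)). The brush is not touched. Next I descend and grip.

```bash
python3 -m crank '[[[0,0,22,0,-1],[0,0,21,0,-1],[0,0,0,0,-1],[0,0,0,0,1],[0,0,0,0,1],[0,0,0,0,1],[0,0,0,0,1],[0,0,0,0,1],[0,0,0,0,1]]]' 15
```

```text
time: 3.37
position: [0.5347, -0.305, 0.0046]
tool_rot: [3.129, 0.276, 0.001]
ft_force: [0.0, 0.2, 0.4]
grip_width: 0.632
grip_force: 0.0
```

```bash
python3 -m crank '[[[0,0,0,0,1],[-3,0,-22.3,0,1],[-7,0,-21.5,0,1],[0,0,0,0,1]]]' 4
python3 - <<'E'
from h import *
s=get_image("scene")
cv2.imwrite("pics/c5.png",crop(s,320,150,110,120,5))
E
```

```text
time: 3.7
position: [0.5262, -0.3085, 0.0519]
tool_rot: [3.125, 0.274, 0.007]
ft_force: [1.0, -0.7, 0.8]
grip_width: 0.328
grip_force: 0.0
```

View pics/c5.png

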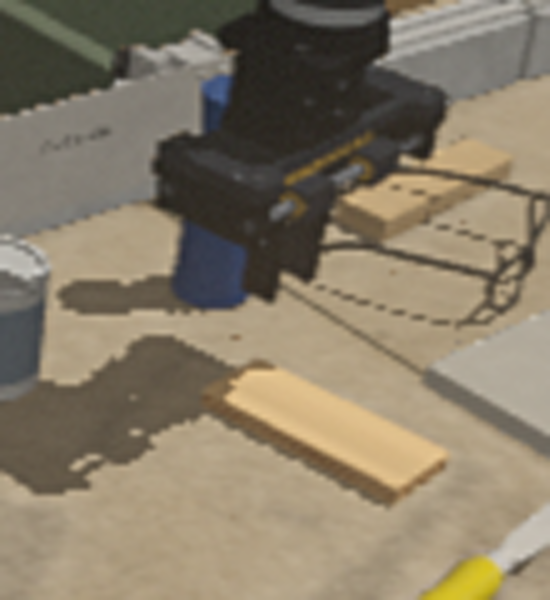

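The panel is still flat on the bench at crop (325,435), because the fingers were still closing when I lifted. I'll reopen and grip again.

```bash
python3 -m crank '[[[7,-4,0,0,-1],[0,0,0,0,-1],[0,0,0,0,-1],[0,0,0,0,-1],[0,0,0,0,-1],[0,0,0,0,-1],[0,0,0,0,-1],[0,0,0,0,-1],[0,0,24,0,-1],[0,0,24,0,-1]]]' 
python3 -m crank '[[[0,0,0,0,1],[0,0,0,0,1],[0,0,0,0,1],[0,0,0,0,1],[0,0,0,0,1],[0,0,0,0,1],[0,0,0,0,1],[0,0,0,0,1],[0,0,0,0,1],[0,0,0,0,1]]]' 4
```

```text
time: 4.58
position: [0.5325, -0.3025, 0.001]
tool_rot: [3.127, 0.275, 0.006]
ft_force: [-1.1, -0.8, 0.1]
grip_width: 0.942
grip_force: 0.0
time: 5.42
position: [0.5307, -0.3014, -0.0003]
tool_rot: [3.129, 0.276, 0.0]
ft_force: [0.6, -0.1, 0.2]
grip_width: 0.329
grip_force: 0.0
```

```bash
python3 - <<'E'
from h import *
s=get_image("scene");t=get_image("top");p=ctrl.get_state();print(p['position'],p['grip_width'],p['grip_force'],proj(s,p['position']),proj(t,p['position']))
for z in(0,.012):print(proj(s,[.5307,-.3014,z]))
cv2.imwrite("pics/c6.png",np.hstack([crop(s,330,160,100,120,4),crop(t,310,180,90,120,4)]))
E
```

```text
[ 5.30665985e-01 -3.01362749e-01 -3.85288709e-04] 0.23058775357403605 0.0 [[368.91229225 229.38650562]] [[355.94255194 237.28095359]]
[[368.93034087 229.27569747]]
[[369.45422103 226.07466688]]
```

View pics/c6.png

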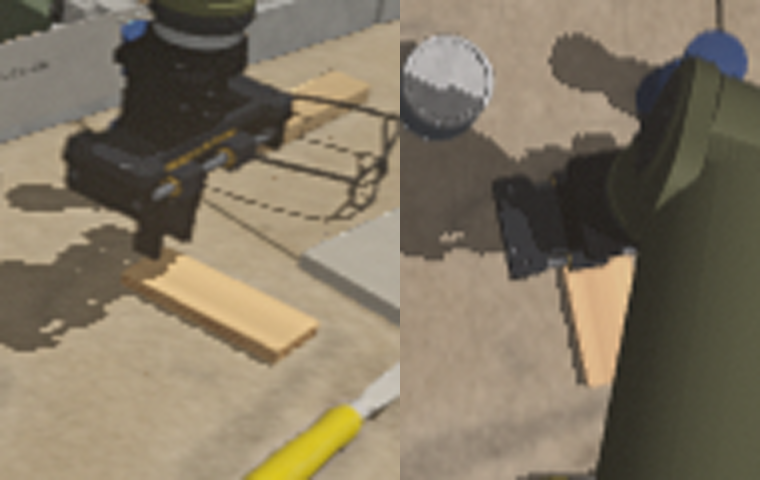

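```bash
python3 - <<'E'
from h import *
s=get_image("scene");t=get_image("top");p=ctrl.get_state();print(p['joint_positions'].round(3))
for n,P,uv in(("c5",[.5262,-.3085,.0519],(376,207.6)),("c4",[.5334,-.305,.0466],(373.2,207.2)),("c6",[.5307,-.3014,0],(371.5,221.5))):
    print(n,proj(s,P).round(1),uv,"at same z",at(s,*uv,P[2]).round(4))
    o,r=ray(s,*uv);k=(P[1]-o[1])/r[1];print("   same y",(o+k*r).round(4))
    k=(P[0]-o[0])/r[0];print("   same x",(o+k*r).round(4))
# panel far corners in scene from c6: (125,283),(178,250) ; near (318,328),(275,362)
for q in((125,278),(178,248),(318,326),(275,355)):print(at(s,330+q[0]/4-.4,160+q[1]/4-.4,.012).round(3))
print(p['position'],p['grip_width'])
E
```

```text
[ 0.743  0.421 -0.329  1.744  0.157  1.003 -1.039]
c5 [[374.  215.3]] (376, 207.6) at same z [ 0.5571 -0.3467  0.0519]
   same y [ 0.5232 -0.3085  0.0807]
   same x [ 0.5262 -0.3118  0.0782]
c4 [[371.2 216. ]] (373.2, 207.2) at same z [ 0.5698 -0.3477  0.0466]
   same y [ 0.5314 -0.305   0.079 ]
   same x [ 0.5334 -0.3073  0.0773]
c6 [[368.9 229.3]] (371.5, 221.5) at same z [ 0.5603 -0.3402  0.    ]
   same y [ 0.5255 -0.3014  0.0318]
   same x [ 0.5307 -0.3072  0.0271]
[ 0.532 -0.266  0.012]
[ 0.542 -0.332  0.012]
[ 0.409 -0.347  0.012]
[ 0.4   -0.292  0.012]
[ 5.30600477e-01 -3.01387330e-01 -4.44258246e-04] 0.14272033231686757
```

Both fingertips appear about 28 mm above the reported TCP height in every view (tips near scene pixel (371,221) against a projected (369,229)). They also closed above the panel without touching it. So I'll reopen, feel downward and watch the force.

```bash
python3 -m crank '[[[0,-2,0,0,-1],[0,0,0,0,-1],[0,0,0,0,-1],[0,0,0,0,-1],[0,0,0,0,-1],[0,0,0,0,-1],[0,0,0,0,-1],[0,0,0,0,-1],[0,0,0,0,-1],[0,0,0,0,-1]]]' 4
python3 -m crank '[[[0,0,0,0,-1],[0,0,5,0,-1],[0,0,5,0,-1],[0,0,4,0,-1],[0,0,3,0,-1],[0,0,3,0,-1],[0,0,0,0,-1]]]'
```

```text
time: 6.45
position: [0.5303, -0.2995, -0.0004]
tool_rot: [3.129, 0.276, -0.0]
ft_force: [0.6, 0.4, 0.4]
grip_width: 0.818
grip_force: 0.0
time: 7.03
position: [0.5297, -0.2991, -0.0213]
tool_rot: [-3.129, -0.276, 0.002]
ft_force: [-0.2, 0.1, -0.5]
grip_width: 1.002
grip_force: 0.0
```

```bash
python3 -m crank '[[[0,2,2,0,-1],[0,0,2,0,-1],[0,0,0,0,-1]]]' 4
python3 -m crank '[[[0,0,1.5,0,-1],[0,0,1.5,0,-1],[0,0,0,0,-1]]]' 4
```

```text
time: 7.28
position: [0.5305, -0.3016, -0.0247]
tool_rot: [-3.129, -0.275, 0.001]
ft_force: [-0.9, 0.4, 0.2]
grip_width: 1.003
grip_force: 0.0
time: 7.53
position: [0.5305, -0.3013, -0.0276]
tool_rot: [-3.129, -0.276, 0.0]
ft_force: [0.8, 0.2, 0.2]
grip_width: 1.003
grip_force: 0.0
```

```bash
python3 -m crank '[[[0,0,0,0,1],[0,0,0,0,1],[0,0,0,0,1],[0,0,0,0,1],[0,0,0,0,1],[0,0,0,0,1],[0,0,0,0,1],[0,0,0,0,1],[0,0,0,0,1]]]' 4
```

```text
time: 8.28
position: [0.5307, -0.3015, -0.0273]
tool_rot: [3.129, 0.276, 0.0]
ft_force: [0.1, -0.1, -0.1]
grip_width: 0.639
grip_force: 4.0
```

```bash
python3 -m crank '[[[-1,0,-11,0,1],[-2,0,-11,0,1],[-3,0,-10.5,0,1],[-3.5,0,-10.5,0,1],[-5,0,-10,0,1],[-5.5,0,-9.5,0,1],[0,0,0,0,1]]]' 4
python3 - <<'E'
from h import *
s=get_image("scene")
cv2.imwrite("pics/c7.png",crop(s,320,150,110,120,5))
E
```

```text
time: 8.87
position: [0.511, -0.3065, 0.038]
tool_rot: [3.127, 0.273, 0.003]
ft_force: [0.8, -0.2, -0.0]
grip_width: 0.642
grip_force: 4.0
```

View pics/c7.png

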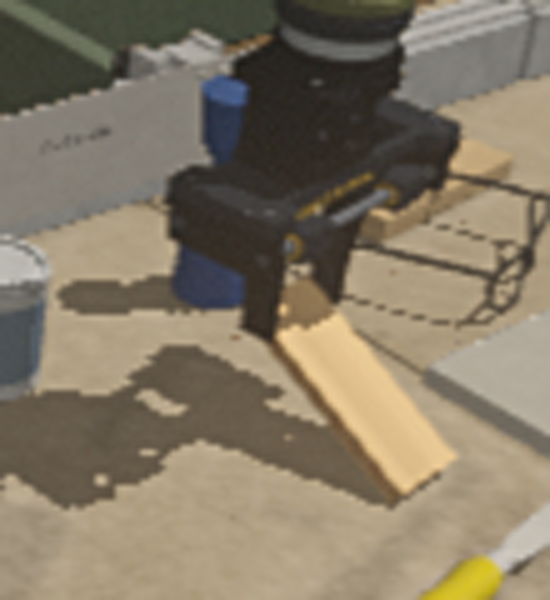

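The panel is pivoting in the grip about its near end, tilted roughly 30°, with its lower end on the bench at crop (405,490). I'll continue the arc.

```bash
python3 -m crank '[[[-6.4,0,-9,0,1],[-7,0,-8.5,0,1],[-8,0,-7.7,0,1],[-8.3,0,-7.1,0,1],[-9,0,-6.2,0,1],[-9.6,0,-5.5,0,1],[-10,0,-4.7,0,1],[-10.4,0,-3.8,0,1],[-4,0,-1,0,1],[0,0,0,0,1]]]' 4
python3 -m crank '[[[0,0,0,0,1],[0,0,0,0,1],[0,0,0,0,1]]]' 25
python3 - <<'E'
from h import *
s=get_image("scene")
u,v,w,h=300,130,150,140
p=s["pixels"][v:v+h,u:u+w].astype(int)
m=((p[:,:,0]-p[:,:,2]>55)&(p[:,:,0]>150)).astype(np.uint8)
n,l,st,c=cv2.connectedComponentsWithStats(m)
for k in range(1,n):
    if st[k,4]>60: print(st[k]+[u,v,0,0,0],c[k]+[u,v],np.round(cv2.boxPoints(cv2.minAreaRect(np.argwhere(l==k)[:,::-1].astype(np.float32)))+[u,v],1).tolist())
E
```

```text
time: 9.75
position: [0.4388, -0.3184, 0.0896]
tool_rot: [3.128, 0.273, 0.001]
ft_force: [1.8, 1.2, 2.5]
grip_width: 0.64
grip_force: 4.0
time: 10.0
position: [0.4404, -0.3179, 0.089]
tool_rot: [3.128, 0.277, 0.002]
ft_force: [1.1, 0.3, 4.3]
grip_width: 0.641
grip_force: 25.0
[396 210  17  42 430] [404.14651163 230.48604651] [[395.4, 211.5], [407.7, 209.8], [413.3, 249.4], [401.0, 251.1]]
[403 261  18   9 100] [413.28 265.8 ] [[403.0, 261.0], [420.0, 261.0], [420.0, 269.0], [403.0, 269.0]]
```

```bash
python3 -m crank '[[[0,0,-6,0,1],[0,0,-6,0,1],[8,-5,0,0,1],[17,-10,0,0,1],[22,-14,0,0,1],[22,-14,0,0,1],[22,-14,0,0,1],[22,-14,0,0,1],[22,-13.5,0,0,1],[17,-10,0,0,1]]]' 25
python3 -m crank '[[[11,-7,0,0,1],[8,-4,0,0,1],[0,0,0,0,1],[0,0,0,0,1]]]'
python3 - <<'E'
from h import *
s=get_image("scene");t=get_image("top");print(ctrl.get_state()['position'],ctrl.get_state()['ft_force'])
cv2.imwrite("pics/c8.png",np.hstack([crop(s,270,120,110,150,4),crop(t,270,160,90,150,4)]))
E
```

```text
time: 10.88
position: [0.5741, -0.1945, 0.1002]
tool_rot: [-3.127, -0.279, 0.0]
ft_force: [-0.1, -0.6, -0.8]
grip_width: 0.637
grip_force: 25.0
time: 11.22
position: [0.5888, -0.1843, 0.1002]
tool_rot: [3.129, 0.276, -0.002]
ft_force: [-0.3, -0.9, -1.8]
grip_width: 0.639
grip_force: 25.0
[ 0.58823803 -0.18550356  0.10042144] [ 0.21876731 -0.51008298 -0.7067613 ]
```

View pics/c8.png

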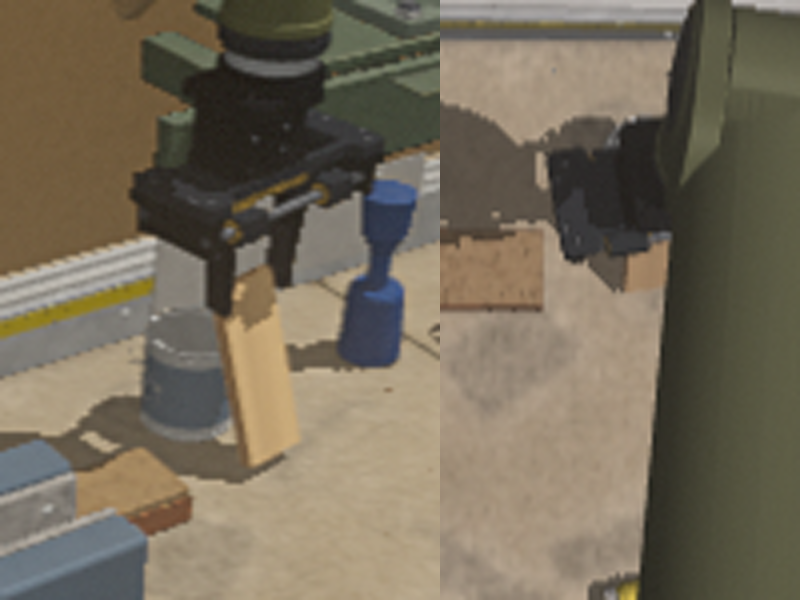

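The panel is held tilted just in front of the tin. Its lower corners are at crop (247,465) and (300,443), and the sanding block is clear. I'll check the lateral alignment numerically.

```bash
python3 - <<'E'
from h import *
s=get_image("scene")
a=at(s,331.3,236,.013);b=at(s,344.6,230.5,.013);m=(a+b)/2;print(a,b,m,np.linalg.norm(a-b))
e=np.array([.985,.174]);n=np.array([-.174,.985])
for tin in([.6408,-.1777],[.6376,-.1728]):print((np.array(tin)-m[:2])@e,(np.array(tin)-m[:2])@n)
E
```

```text
[ 0.54782534 -0.16310142  0.013     ] [ 0.55024618 -0.21689745  0.013     ] [ 0.54903576 -0.18999943  0.013     ] 0.05385046871036548
0.09252787723390643 -0.0038520368654445494
0.09022847723390633 0.0015312631345554537
```

```bash
python3 -m crank '[[[5,0,0,0,1],[5,0,0,0,1],[4,0,0,0,1],[0,0,5,0,1],[0,0,4,0,1],[0,0,0,0,1]]]' 25
python3 -m crank '[[[0,0,1,0,1],[0,0,0,0,1]]]' 25
```

```text
time: 11.87
position: [0.6023, -0.1812, 0.0902]
tool_rot: [-3.129, -0.276, 0.003]
ft_force: [-0.0, -0.3, -1.8]
grip_width: 0.642
grip_force: 25.0
time: 12.03
position: [0.6028, -0.1814, 0.0903]
tool_rot: [-3.129, -0.276, 0.001]
ft_force: [1.0, -0.3, -1.8]
grip_width: 0.635
grip_force: 25.0
```

```bash
python3 -m crank '[[[0,0,1,0,1],[0,0,0,0,1]]]' 25; python3 -m crank '[[[0,0,1,0,1],[0,0,0,0,1]]]' 25
```

```text
time: 12.2
position: [0.6034, -0.1814, 0.0899]
tool_rot: [3.129, 0.276, 0.001]
ft_force: [0.1, 0.6, -0.4]
grip_width: 0.637
grip_force: 25.0
time: 12.37
position: [0.6041, -0.1812, 0.0896]
tool_rot: [3.129, 0.276, 0.003]
ft_force: [1.0, -0.0, 3.1]
grip_width: 0.637
grip_force: 25.0
```

```bash
python3 - <<'E'
from h import *
for i in range(3):
    get_image("top");print(ctrl.get_state()['position'],ctrl.get_state()['ft_force'])
E
```

```text
[ 0.60401049 -0.18126185  0.08959752] [0.20086174 2.01365279 3.84972227]
[ 0.60401792 -0.18125581  0.08957787] [ 1.67848364 -0.91875679  3.69045715]
[ 0.60400385 -0.18128731  0.08957525] [1.01244165 0.72840818 4.09886849]
```

```bash
python3 -m crank '[[[0,0,-0.7,0,1],[1.5,0,0.5,0,1],[1.5,0,0.5,0,1],[0,0,0,0,1]]]' 3; python3 -m crank '[[[1.5,0,0.5,0,1],[1.5,0,0.5,0,1],[0,0,0,0,1]]]' 3
python3 - <<'E'
from h import *
s=get_image("scene");t=get_image("top")
# tin displacement check vs start picture
a=cv2.imread("pics/scene0.png");g=lambda q:cv2.cvtColor(q,cv2.COLOR_BGR2GRAY)
tp=g(a)[190:232,302:322];r=cv2.matchTemplate(g(s["pixels"][:,:,::-1].copy())[180:242,292:332],tp,cv2.TM_CCOEFF_NORMED);print(cv2.minMaxLoc(r))
print([ctrl.get_state()['ft_force'] for _ in range(1)])
np.save("s1.npy",s["pixels"])
E
```

```text
time: 12.85
position: [0.6067, -0.1807, 0.0884]
tool_rot: [3.129, 0.276, 0.001]
ft_force: [1.4, 0.3, 3.8]
grip_width: 0.642
grip_force: 3.0
time: 13.1
position: [0.6087, -0.1805, 0.0868]
tool_rot: [3.129, 0.276, -0.002]
ft_force: [0.4, 0.1, 2.1]
grip_width: 0.64
grip_force: 3.0
(-0.24662227928638458, 0.436857134103775, (20, 1), (0, 15))
[array([-0.34443664,  0.31122496,  1.85985426])]
```

```bash
python3 -m crank '[[[1,0,0.3,0,1],[1,0,0.3,0,1],[0,0,0,0,1]]]' 3; python3 -m crank '[[[0,0,0,0,0.2],[0,0,0,0,-0.3],[0,0,0,0,-0.4],[0,0,0,0,-0.5],[0,0,0,0,-0.6],[0,0,0,0,-0.8],[0,0,0,0,-0.8],[0,0,0,0,-0.8]]]' 3
python3 - <<'E'
from h import *
s=get_image("scene");cv2.imwrite("pics/c9.png",crop(s,270,120,110,150,4));print(ctrl.get_state()['grip_width'])
u,v,w,h=315,185,50,60
p=s["pixels"][v:v+h,u:u+w].astype(int)
m=((p[:,:,0]-p[:,:,2]>55)&(p[:,:,0]>150)).astype(np.uint8)
n,l,st,c=cv2.connectedComponentsWithStats(m)
for k in range(1,n):
    if st[k,4]>60: print(st[k]+[u,v,0,0,0],np.round(cv2.boxPoints(cv2.minAreaRect(np.argwhere(l==k)[:,::-1].astype(np.float32)))+[u,v],1).tolist())
E
```

```text
time: 13.45
position: [0.6102, -0.1801, 0.0858]
tool_rot: [-3.129, -0.276, 0.003]
ft_force: [-1.2, -0.3, -0.6]
grip_width: 0.643
grip_force: 3.0
time: 14.12
position: [0.6111, -0.18, 0.0868]
tool_rot: [3.129, 0.276, 0.0]
ft_force: [-0.2, -1.0, -1.3]
grip_width: 0.879
grip_force: 0.0
0.889620488106576
[321 198  22  40 522] [[319.9, 199.5], [333.8, 196.1], [343.2, 233.9], [329.4, 237.4]]
```

```bash
python3 -m crank '[[[0,0,-6,0,-1],[0,0,-15,0,-1],[0,0,-28,0,-1],[0,0,-28,0,-1],[0,0,-28,0,-1],[3,-15,0,0,-1],[6,-29,0,0,-1],[6,-29,0,0,-1],[6,-29,0,0,-1],[6,-29,0,0,-1]]]' 30
python3 -m crank '[[[6,-29,0,0,-1],[6,-29,0,0,-1],[6,-29,0,0,-1],[6,-29,0,0,-1],[6,-29,0,0,-1],[6,-29,0,0,-1],[6,-29,0,0,-1],[0,0,0,0,-1],[0,0,0,0,-1]]]'
python3 - <<'E'
from h import *
s=get_image("scene");t=get_image("top")
cv2.imwrite("pics/c10.png",np.hstack([crop(s,170,90,200,180,4)]));print(ctrl.get_state()['joint_positions'].round(2))
a=np.array(cv2.imread("pics/scene0.png"))
for d,(u,v,w,h) in((s,(308,180,50,65)),(t,(318,200,40,50))):
    p=d["pixels"][v:v+h,u:u+w].astype(int)
    m=((p[:,:,0]-p[:,:,2]>55)&(p[:,:,0]>150)).astype(np.uint8)
    n,l,st,c=cv2.connectedComponentsWithStats(m)
    for k in range(1,n):
        if st[k,4]>40: print(st[k]+[u,v,0,0,0],np.round(cv2.boxPoints(cv2.minAreaRect(np.argwhere(l==k)[:,::-1].astype(np.float32)))+[u,v],1).tolist())
# predicted corners for lean 70deg, pivot from model
e=np.array([.985,.174,0]);n=np.array([-.174,.985,0]);z=np.array([0,0,1.])
for th in(64,68,72):
    r=np.radians(th);up=np.cos(r)*e+np.sin(r)*z;bk=-np.sin(r)*e+np.cos(r)*z
    pv=np.array([.639,-.1752,0])-e*(.037+.08/np.tan(r));f=pv+.012*bk
    C=[f+.028*n,f-.028*n,f-.028*n+.14*up,f+.028*n+.14*up]
    print(th,proj(s,C).round(1).tolist(),proj(t,C).round(1).tolist())
E
```

```text
time: 15.0
position: [0.6145, -0.0447, 0.192]
tool_rot: [3.129, 0.276, 0.001]
ft_force: [-0.1, 1.3, 0.2]
grip_width: 1.003
grip_force: 0.0
time: 15.75
position: [0.6196, 0.1642, 0.1918]
tool_rot: [-3.128, -0.284, 0.0]
ft_force: [-0.1, -0.6, -0.2]
grip_width: 1.003
grip_force: 0.0
[ 0.16  0.36 -0.59  1.46  0.2   1.39 -1.83]
[318 188  25  50 657] [[317.5, 191.0], [331.4, 187.4], [343.5, 233.7], [329.6, 237.4]]
[308 234   9  11  57] [[308.0, 244.0], [308.0, 234.0], [316.0, 234.0], [316.0, 244.0]]
[318 201  16  29 400] [[318.0, 201.0], [333.0, 201.0], [333.0, 229.0], [318.0, 229.0]]
64 [[330.8, 238.0], [342.9, 231.2], [331.5, 187.9], [318.8, 193.7]] [[314.5, 231.2], [331.0, 228.5], [333.4, 203.0], [315.3, 205.9]]
68 [[329.2, 237.3], [341.3, 230.6], [332.2, 187.3], [319.6, 193.1]] [[314.1, 229.4], [330.6, 226.7], [333.7, 203.6], [315.6, 206.6]]
72 [[327.7, 236.7], [339.7, 229.9], [333.1, 186.9], [320.4, 192.7]] [[313.7, 227.7], [330.2, 224.9], [334.0, 204.4], [315.8, 207.4]]
```

The panel's outline (scene u 318–343, v 188–238) matches a self-supporting lean of about 65° on the tin rim. Now for the cap.

```bash
python3 -m crank '[[[4,-12,10,0,-1],[0,0,25,0,-1],[0,0,20,0,-1],[0,0,12,0,-0.25],[0,0,7,0,-0.25],[0,0,0,0,-0.25],[0,0,0,0,-0.25],[0,0,0,0,-0.25]]]' 3
python3 - <<'E'
from h import *
s=get_image("scene");p=ctrl.get_state();print(p['position'],p['ft_force'],p['grip_width'])
print(proj(s,p['position']+[0,0,.029]))
cv2.imwrite("pics/c11.png",crop(s,180,120,180,135,4.4))
E
```

```text
time: 16.52
position: [0.6233, 0.1736, 0.119]
tool_rot: [-3.129, -0.275, -0.003]
ft_force: [-0.4, 0.1, 0.5]
grip_width: 0.709
grip_force: 0.0
[0.62332989 0.17376457 0.11916557] [0.30251455 0.28615771 0.04340626] 0.677950040377134
[[214.66681386 216.35076973]]
```

View pics/c11.png

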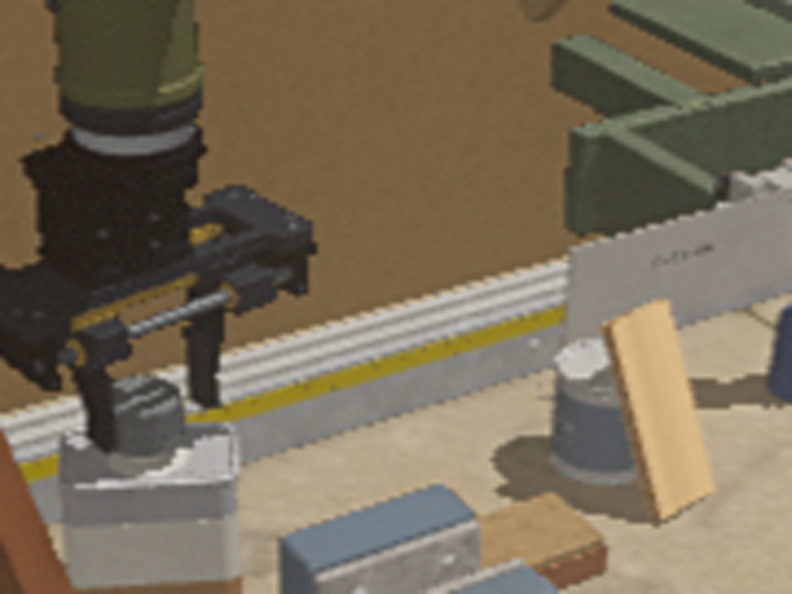

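The panel rests against the tin (crop (660,410), tin rim at (600,350)). The fingers straddle the cap, left one at (100,440) and right one at (203,400). Now I'll close gently and check the centring by force.

```bash
for i in 1; do python3 -m crank '[[[0,0,0,0,-0.12],[0,0,0,0,-0.12],[0,0,0,0,-0.12]]]' 3; python3 -m crank '[[[0,0,0,0,-0.04],[0,0,0,0,0],[0,0,0,0,0.05]]]' 3; python3 -m crank '[[[0,0,0,0,0.1],[0,0,0,0,0.1],[0,0,0,0,0.1]]]' 3; done
```

```text
time: 16.82
position: [0.6227, 0.1754, 0.1189]
tool_rot: [-3.127, -0.277, -0.003]
ft_force: [-0.1, 5.1, 2.9]
grip_width: 0.574
grip_force: 1.8
time: 17.07
position: [0.6226, 0.1752, 0.1187]
tool_rot: [-3.128, -0.277, -0.003]
ft_force: [0.1, 4.0, 4.6]
grip_width: 0.531
grip_force: 3.0
time: 17.32
position: [0.6225, 0.174, 0.118]
tool_rot: [-3.129, -0.276, -0.001]
ft_force: [0.0, 5.4, 4.1]
grip_width: 0.534
grip_force: 3.0
```

```bash
python3 -m crank '[[[0,-1.5,0,0,0.1],[0,0,0,0,0.1],[0,0,0,0,0.1]]]' 3; python3 -m crank '[[[0,-1.5,0,0,0.1],[0,0,0,0,0.1],[0,0,0,0,0.1]]]' 3
```

```text
time: 17.57
position: [0.622, 0.175, 0.1175]
tool_rot: [3.129, 0.276, -0.0]
ft_force: [-1.0, 4.8, 3.7]
grip_width: 0.533
grip_force: 3.0
time: 17.82
position: [0.6217, 0.1759, 0.1173]
tool_rot: [3.129, 0.275, -0.001]
ft_force: [0.3, 4.3, 2.6]
grip_width: 0.535
grip_force: 3.0
```

```bash
python3 -m crank '[[[0,-1.5,0,0,0.1],[0,-1,0,0,0.1],[0,0,0,0,0.1],[0,0,0,0,0.1]]]' 3; python3 -m crank '[[[0,-1.5,0,0,0.1],[0,-1,0,0,0.1],[0,0,0,0,0.1],[0,0,0,0,0.1]]]' 3
```

```text
time: 18.15
position: [0.6217, 0.1771, 0.1171]
tool_rot: [3.128, 0.274, -0.001]
ft_force: [1.6, -0.9, -0.5]
grip_width: 0.534
grip_force: 3.0
time: 18.48
position: [0.6209, 0.1798, 0.1174]
tool_rot: [3.128, 0.274, -0.001]
ft_force: [0.5, -3.3, 0.9]
grip_width: 0.528
grip_force: 3.0
```

```bash
python3 -m crank '[[[0,2.5,0,0,0.1],[0,0,0,0,-0.4],[0,0,0,0,-0.4],[0,0,0,0,-0.4],[0,0,0,-0.12,-0.4],[0,0,0,-0.12,-0.4],[0,0,0,-0.12,-0.4],[0,0,0,-0.12,-0.4],[0,0,0,-0.12,-0.4],[0,0,0,-0.12,-0.4]]]' 3; python3 -m crank '[[[0,0,0,-0.12,-0.4],[0,0,0,-0.12,-0.4],[0,0,0,-0.12,-0.4],[0,0,0,-0.12,-0.4],[0,0,0,-0.12,-0.4],[0,0,0,-0.12,-0.4],[0,0,0,-0.12,-0.2],[0,0,0,0,-0.2]]]' 3
python3 -m crank '[[[0,0,0,0,-0.12],[0,0,0,0,-0.09],[0,0,0,0,-0.07],[0,0,0,0,-0.06]]]' 3
```

```text
time: 19.32
position: [0.6211, 0.1798, 0.1178]
tool_rot: [-2.826, -1.37, -0.0]
ft_force: [-0.6, 0.7, -0.1]
grip_width: 0.701
grip_force: 0.0
time: 19.98
position: [0.6211, 0.1796, 0.1177]
tool_rot: [-2.026, -2.4, -0.001]
ft_force: [0.6, -0.5, -1.2]
grip_width: 0.631
grip_force: 0.0
time: 20.32
position: [0.622, 0.1793, 0.1179]
tool_rot: [2.032, 2.395, 0.002]
ft_force: [2.6, 0.8, -0.7]
grip_width: 0.536
grip_force: 1.1
```

```bash
python3 -m crank '[[[-1.3,1,0,0,0],[0,0.5,0,0,0.1],[0,0,0,0,0.1],[0,0,0,0,0.1]]]' 3; python3 -m crank '[[[0,1,0,0,0.1],[0,0,0,0,0.1],[0,0,0,0,0.1]]]' 3
```

```text
time: 20.65
position: [0.6228, 0.1788, 0.1179]
tool_rot: [-2.03, -2.397, -0.001]
ft_force: [1.0, 3.2, 0.5]
grip_width: 0.53
grip_force: 3.0
time: 20.9
position: [0.6238, 0.1781, 0.1178]
tool_rot: [-2.031, -2.397, 0.001]
ft_force: [-1.2, 1.7, 1.9]
grip_width: 0.535
grip_force: 3.0
```

```bash
python3 -m crank '[[[0,-0.5,0,0,1],[0,0,0,0,1],[0,0,0,0,1],[0,0,2,0,1],[0,0,2,0,1],[0,0,0,0,1],[0,0,0,0,1]]]' 35; python3 -m crank '[[[0,0,2,0,1],[0,0,0,0,1],[0,0,0,0,1]]]' 35
```

```text
time: 21.48
position: [0.6238, 0.178, 0.1147]
tool_rot: [2.03, 2.396, 0.001]
ft_force: [-2.7, 1.9, 7.4]
grip_width: 0.522
grip_force: 35.0
time: 21.73
position: [0.6239, 0.178, 0.1131]
tool_rot: [2.03, 2.396, 0.001]
ft_force: [-3.1, 1.5, 8.8]
grip_width: 0.525
grip_force: 35.0
```

```bash
python3 -m crank '[[[0,0,2,0,1],[0,0,0,0,1],[0,0,0,0,1],[0,0,0,-0.08,1],[0,0,0,-0.08,1]]]' 35; python3 -m crank '[[[0,0,0,-0.09,1],[0,0,0,-0.09,1],[0,0,0,-0.09,1],[0,0,0,-0.09,1],[0,0,0,-0.09,1]]]' 35
```

```text
time: 22.15
position: [0.6246, 0.178, 0.1119]
tool_rot: [1.827, 2.552, 0.002]
ft_force: [-1.5, 1.2, 9.7]
grip_width: 0.526
grip_force: 35.0
time: 22.57
position: [0.6247, 0.1783, 0.1119]
tool_rot: [1.211, 2.896, 0.002]
ft_force: [-2.2, 1.8, 10.2]
grip_width: 0.522
grip_force: 35.0
```

```bash
python3 -m crank '[[[0,0,0,-0.09,1],[0,0,0,-0.09,1],[0,0,0,-0.09,1],[0,0,0,-0.09,1],[0,0,0,-0.08,1],[0,0,0,0,1],[0,0,0,0,1]]]' 35
python3 - <<'E'
from h import *
s=get_image("scene");st=ctrl.get_state();print(st['torque'],st['ft_force'],st['joint_positions'][6])
a=cv2.cvtColor(cv2.imread("pics/scene0.png"),cv2.COLOR_BGR2GRAY);b=cv2.cvtColor(s["pixels"],cv2.COLOR_RGB2GRAY)
r=cv2.matchTemplate(b[230:280,190:250],a[238:272,198:242],cv2.TM_CCOEFF_NORMED);print(cv2.minMaxLoc(r))
E
```

```text
time: 23.15
position: [0.6245, 0.1784, 0.1117]
tool_rot: [0.555, 3.09, 0.002]
ft_force: [-1.7, 1.8, 11.6]
grip_width: 0.524
grip_force: 35.0
[0.333728   0.39965207 0.08344291] [-1.42178013  0.73563026 10.70380524] 0.5409012091217542
(-0.14443519711494446, 0.998557448387146, (16, 16), (8, 8))
```

```bash
python3 -m crank '[[[0,0,-3,0,1],[0,0,-3,0,1],[0,0,-3,0,1],[0,0,-3,0,1],[0,0,0,0,1]]]' 35
```

```text
time: 23.62
position: [0.6234, 0.1774, 0.1214]
tool_rot: [-0.556, -3.091, 0.001]
ft_force: [-0.1, 2.1, 0.8]
grip_width: 0.523
grip_force: 35.0
```

```bash
python3 -m crank '[[[0,0,-4,0,1],[0,0,-6,0,1],[0,0,-8,0,1],[0,0,-10,0,1],[0,0,-12,0,1],[0,0,-12,0,1],[0,0,-12,0,1],[0,0,-8,0,1],[0,0,-2,0,1],[0,0,0,0,1]]]' 35
python3 - <<'E'
from h import *
s=get_image("scene");t=get_image("top");st=ctrl.get_state();print(st['position'],st['ft_force'],st['grip_width'],st['time'])
a=cv2.cvtColor(cv2.imread("pics/scene0.png"),cv2.COLOR_BGR2GRAY);b=cv2.cvtColor(s["pixels"],cv2.COLOR_RGB2GRAY)
r=cv2.matchTemplate(b[230:280,190:250],a[238:272,198:242],cv2.TM_CCOEFF_NORMED);print(cv2.minMaxLoc(r))
for n,d,f in(("s",b,cv2.cvtColor(cv2.imread("pics/c10.png"),cv2.COLOR_BGR2GRAY)),):
    o=cv2.resize(f,(200,180),interpolation=cv2.INTER_AREA)[90:155,120:185]
    print("panel/tin change since release",np.abs(o.astype(int)-b[180:245,290:355]).mean())
# bright neck under the cap
print(b[196:226:3,204:224:3])
u,v,w,h=308,180,50,65
E
```

```text
time: 24.45
position: [0.624, 0.1782, 0.1967]
tool_rot: [0.556, 3.091, 0.001]
ft_force: [-0.8, -1.0, -0.4]
grip_width: 0.524
grip_force: 35.0
[0.62333944 0.17768927 0.19526073] [-0.30260535 -0.02721419 -0.53742934] 0.5268996192491162 24.55
(-0.14106933772563934, 0.9986284971237183, (16, 16), (8, 8))
panel/tin change since release 1.138698224852071
[[ 99  98  99 100 101  99 101]
 [ 99  99  99  98 100 100  98]
 [100 100 100  96  97 101 144]
 [ 96  97 105 165 179 185 165]
 [155 189 181 149 147 179 189]
 [146 161 189 193 158 135 162]
 [179 146 111 123 114 146 128]
 [120 112 121 125 111 159 155]
 [ 95 133 115 124  96 191 173]
 [103 107 122 123 129 196 193]]
```

```bash
python3 - <<'E'
from h import *
s=get_image("scene")
a=cv2.cvtColor(cv2.imread("pics/scene0.png"),cv2.COLOR_BGR2GRAY);b=cv2.cvtColor(s["pixels"],cv2.COLOR_RGB2GRAY)
r=cv2.matchTemplate(b[192:235,298:324],a[197:230,303:317],cv2.TM_CCOEFF_NORMED);print(cv2.minMaxLoc(r),np.abs(a[197:230,303:317].astype(int)-b[197:230,303:317]).mean())
st=ctrl.get_state();print(st['position'],st['grip_force'])
job.close_job()
E
```

```text
(0.33396366238594055, 0.936122477054596, (10, 10), (5, 5)) 9.383116883116884
[0.62322753 0.1776201  0.19497246] 34.99989210824424
the job is handed in; nothing more can be done
```

I handed the job in at about 24.6 s, but the verdict was not shown: the panel leans on the tin at roughly 65°, the camera check shows the tin and can unmoved, and the cap is off and gripped with its lower edge about 6 cm above the neck rim.

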